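# Put four mixed-up samples back on their colour-coded trays

## Task

The two bottles and two vials are standing on one another's trays. Rearrange them so that each stands upright in the middle of the tray whose floor has the colour of its cap (white, black, red, blue), one to a tray, without tipping any of them over; the cork mat is free for setting one down meanwhile.

Things in the scene. Friction and masses are not known exactly. Their poses are not given: they have to be found in the camera images.
- white_cap_bottle_centre (a point): small upright amber glass bottle with a white cap and a paper label with a purple band, 43 mm across the body, 96 mm tall, 90 g nominal, body straight over its lower half, cap narrower; this point is on its axis half-way up (48 mm above its underside); z is its axis, towards the cap
- red_cap_vial_centre (a point): small upright clear vial with a red cap, 16 mm across, 53 mm tall, 25 g nominal; this point is on its axis half-way up (26.5 mm above its underside); z is its axis, towards the cap
- black_cap_bottle_centre (a point): small upright amber glass bottle with a black cap and a paper label, 42 mm across the body, 93 mm tall, 90 g nominal, body straight over its lower half, cap narrower; this point is on its axis half-way up (46.5 mm above its underside); z is its axis, towards the cap
- blue_cap_vial_centre (a point): small upright clear vial with a blue cap, 16 mm across, 53 mm tall, 25 g nominal; this point is on its axis half-way up (26.5 mm above its underside); z is its axis, towards the cap
- red_tray_floor (a point): fixed square grey-rimmed tray, 84 x 84 mm, with a red floor; this point is the centre of the floor's top face, 4 mm above the worktop (the rim stands 3 mm higher, the floor is 74 mm square inside it); z up, x and y along the tray's sides
- blue_tray_floor (a point): fixed square grey-rimmed tray, 84 x 84 mm, with a blue floor; this point is the centre of the floor's top face, 4 mm above the worktop (the rim stands 3 mm higher, the floor is 74 mm square inside it); z up, x and y along the tray's sides
- white_tray_floor (a point): fixed square grey-rimmed tray, 84 x 84 mm, with a white floor; this point is the centre of the floor's top face, 4 mm above the worktop (the rim stands 3 mm higher, the floor is 74 mm square inside it); z up, x and y along the tray's sides
- black_tray_floor (a point): fixed square grey-rimmed tray, 84 x 84 mm, with a black floor; this point is the centre of the floor's top face, 4 mm above the worktop (the rim stands 3 mm higher, the floor is 74 mm square inside it); z up, x and y along the tray's sides
- cork_mat_top (a point): fixed round cork mat, 84 mm across, 4 mm thick, empty at the start: a free spot for setting one thing down meanwhile; this point is the centre of its top face; z up
Not all that is in view belongs to the job. Leave any green look-alike of the part that bears blue_tray_floor alone. Leave any green look-alike of the part that bears white_cap_bottle_centre alone.

How it is judged:
At the end, for the whole second after the job is handed in: Each of the four stands upright (within 0.1 rad) and at rest on the floor of the tray of its cap's colour (height within 4 mm), its axis within 15 mm of the tray's centre (horizontal distance between white_cap_bottle_centre and white_tray_floor below 0.015 m and z of white_cap_bottle_centre in the frame of white_tray_floor between 0.044 and 0.052 m and angle between each of white_cap_bottle_centre, red_cap_vial_centre, black_cap_bottle_centre, blue_cap_vial_centre's own z axis and vertical below 0.1 rad and linear speed of each of white_cap_bottle, red_cap_vial, black_cap_bottle, blue_cap_vial below 0.02 m/s and horizontal distance between red_cap_vial_centre and red_tray_floor below 0.015 m and z of red_cap_vial_centre in the frame of red_tray_floor between 0.0225 and 0.0305 m and horizontal distance between black_cap_bottle_centre and black_tray_floor below 0.015 m and z of black_cap_bottle_centre in the frame of black_tray_floor between 0.0425 and 0.0505 m and horizontal distance between blue_cap_vial_centre and blue_tray_floor below 0.015 m and z of blue_cap_vial_centre in the frame of blue_tray_floor between 0.0225 and 0.0305 m); the robot touches nothing.
It fails at once if the white cap bottle is tipped over (leans more than 0.8 rad) (angle between white_cap_bottle_centre's own z axis and vertical above 0.8 rad).
It fails at once if the red cap vial is tipped over (leans more than 0.8 rad) (angle between red_cap_vial_centre's own z axis and vertical above 0.8 rad).
It fails at once if the black cap bottle is tipped over (leans more than 0.8 rad) (angle between black_cap_bottle_centre's own z axis and vertical above 0.8 rad).
It fails at once if the blue cap vial is tipped over (leans more than 0.8 rad) (angle between blue_cap_vial_centre's own z axis and vertical above 0.8 rad).
It also fails if it takes over 152 s, if anything falls off the work surface, if the arm or the gripper's body presses on something with over 40 N, if the wrist force passes 120 N, or if a joint passes its speed limit or range.

## Robot

A 6-joint arm with a two-finger parallel gripper is mounted at the origin on a cart in front of the work surface, level with it; the furniture and walls round the work are solid. World frame = base frame: x ahead of the robot, y to its left, z up, the work surface at z = 0. Lengths are in m, angles in rad, forces in N, time in s.
With the tool pointing down it reaches from about 0.225 to 0.875 m from the base axis. Payload 3.4 kg.
Tool frame: the origin (TCP) lies at the very end of the fingers, on their centre line; the grasp point (between the pads) lies 19 mm behind it; z points along the fingers, y is the line along which they close (so a half turn about z gives the same grasp; the last joint's range is limited). The gripper opens to 85 mm and grips with 20 to 120 N. Pads are 22 mm wide; open, the fingers measure 114 mm over their backs; the gripper's body (76 mm by 85 mm) begins 54 mm behind the grasp point. The pads swing forward as they close: fully open they stand 13 mm farther back than shut.
Start: joints at [-1.297, 0.276, 1.505, -0, 1.361, -0.121], TCP at [0.221, -0.531, 0.231] pointing down, gripper open.
Joint ranges: [-2.89, 2.89], [-0.75, 2.08], [0.22, 2.7], [-1.18, 4.32], [0.11, 2.71], [-2.7, 2.7]. Speed limits (rad/s): [2.57, 2.57, 3.14, 3.14, 3.14, 3.14].

## Interface

Orientations are given as a unit quaternion [w, x, y, z].
In Python, from rig import get_state, optics, sign_off gives the robot as it stands.
- The arm moves only by the tool send_rows, never from a script. Its argument "increments" is a list of rows, each an object with "gripper": the gripper's target within -1 to 1 (shut at 1, half-way at 0, fully open at -1); "linear": the shift along the world's x, y, z in m, a list of three; "delta_rot": the turn, a rotation vector about the world's x, y, z in rad, a list of three. In form: [{"gripper": gripper, "linear": [dx, dy, dz], "delta_rot": [rx, ry, rz]}, ...]. A call has 1 to 8 rows; each row is the pose to reach, as a shift and turn from the pose commanded when the call began; what a row does not reach only later rows make up. A row lasts 1/10 s, in which the tool goes at most 50 mm and 8.59 degrees, less where a joint would pass 70% of its speed; a pose out of reach is approached as far as the arm can. A call with a gripper value outside its range is refused whole. The fingers move at their own pace and stop on an object; "newtons" is the grip in N (left out, the last holds). Time passes only in rows, so rows that repeat a pose let the fingers close. It gives the time, the measured TCP pose, the force, the opening and the grip force at its end, in the units of the state.
- get_state(): the state, without advancing time (a new reading comes with each control period).
- optics.get_image(name): name is "scene" or "top" or "wrist"; returns a dict with "pixels" (400x640x3 uint8, blue, green, red), "K" (3x3 intrinsics, pixels), "k1" (the pictures are not rectified: a ray, as slopes to the right and down, at radius r is drawn at 1 + k1 r^2 times it, then the intrinsics apply), "rvec" (rotation vector, rad) and "tvec" (3), from world to camera coordinates, as OpenCV has them; the wrist camera has in their place "T_tool_cam" (4x4, takes a point from camera to tool coordinates, whose origin is the TCP and whose axes are the flange's). Camera axes: x right, y down, z forward; pixel columns grow to the right and rows downward; lengths in m; the calibration is good to about 2 mm. A picture is of the moment at which its call begins: read the wrist's pose just before it. There is no depth.
- sign_off(): hands the job in; it is judged then, once.
The state is a dict: "clock": time; "qpos": joint angles; "qd": joint speeds; "effort": joint torques, N m; "position": TCP position; "ee_rot": TCP orientation; "contact_force": force on the tool from outside, world axes, zero at the start; "moment": the same for the moment, N m; "width": finger opening in m; "gripper_force": force on a finger pad.
Only numpy, scipy, OpenCV 4.12 (cv2) and the standard library are available. Lean on these libraries where they do the work, as an engineer would, in place of code of your own. Each camera call takes 0.05 s, during which the arm holds its last target. There are 200 camera calls.

## Working session

There is one attempt and no reset: what is moved stays moved. The work goes in short steps, Python scripts to look and compute and a tool call to move; the robot and the scene stay as the last step left them, time stands still between calls to the robot, and variables do not carry over. Pictures are saved under pics/ and viewed, at most 14 in all, crops included, and the job is handed in when it is done.

Besides the shell and the picture viewer there is one more tool, called after "Call:" in YAML: its name, and indented under it one key for each argument. send_rows: Moves the arm, as the interface text tells. Its arguments: {"type":"object","properties":{"increments":{"type":"array"},"newtons":{"type":"number"}},"required":["increments"]}

```bash
mkdir -p pics
cat > h.py <<'E'
import numpy as np, cv2
from rig import get_state, optics, sign_off
def grab(n):
    d=optics.get_image(n); np.savez(''+n+'.npz',**d); return d
def load(n): return dict(np.load(''+n+'.npz'))
def back(d,uv,z):
    uv=np.array(uv,float).reshape(-1,1,2)
    p=cv2.undistortPoints(uv,np.array(d['K']),np.array([float(d['k1']),0,0,0.]))[:,0]
    R=cv2.Rodrigues(np.array(d['rvec'],float))[0]; t=np.array(d['tvec'],float).ravel()
    C=-R.T@t; r=np.c_[p,np.ones(len(p))]@R
    z=np.broadcast_to(z,len(r))
    return C+r*((z-C[2])/r[:,2])[:,None]
E
python3 - <<'E'
from h import *
print(get_state())
for n in('scene','top'):
    d=grab(n); cv2.imwrite(f'pics/{n}0.png',d['pixels']); print(n,d['K'],d['k1'],d['rvec'],d['tvec'])
E
```

```text
{'clock': 0.0, 'qpos': array([-1.29698452e+00,  2.76626210e-01,  1.50614559e+00, -1.48777858e-05,
        1.36069510e+00, -1.21015250e-01]), 'qd': array([ 0.00052924,  0.00060374, -0.0007101 , -0.00090528,  0.00104104,
        0.00022804]), 'effort': array([ 2.45954943e-03, -4.16770470e+01, -2.45803660e+01, -2.70681476e-04,
        1.11234884e-02,  1.28173073e-05]), 'position': array([ 0.22101027, -0.53025378,  0.23041695]), 'ee_rot': array([-9.33837486e-04,  9.80576416e-01,  1.96135194e-01, -7.87778351e-05]), 'contact_force': array([ 0.09740629, -0.07612153, -0.27080001]), 'moment': array([-0.02459465, -0.0117638 ,  0.00802676]), 'gripper_force': 0.0, 'width': 0.08522058669597027}
scene [[393.49931971   0.         311.06208288]
 [  0.         393.49931971 199.26464896]
 [  0.           0.           1.        ]] 0.009015147317163475 [ 0.63213983 -2.34536565  1.55513484] [0.46947781 0.14611277 1.13185168]
top [[367.06778251   0.         318.0088379 ]
 [  0.         367.06778251 196.75861169]
 [  0.           0.           1.        ]] -0.025578161504704124 [ 2.1332281  -2.10359637  0.16253277] [0.09708538 0.49663021 1.11695378]
```

View pics/scene0.png

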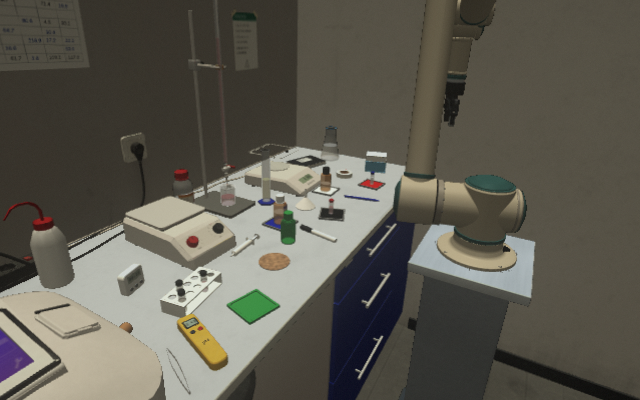

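View pics/top0.png

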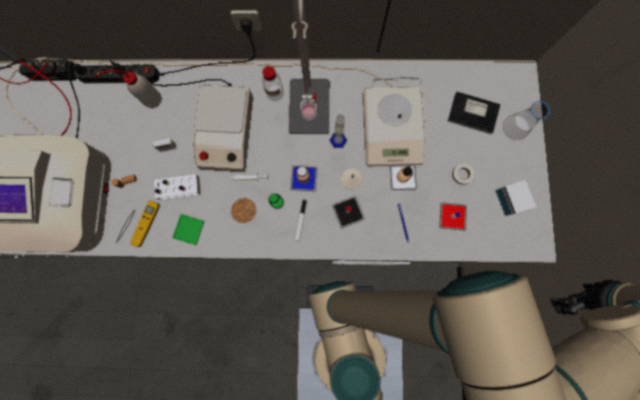

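The scene and top views show the white-cap bottle on the blue tray (304,178), the black-cap bottle on the white tray (403,177), the red-cap vial on the black tray (348,211) and the blue-cap vial on the red tray (453,216). The cork mat is at (244,210). The green look-alikes are at (276,201) and (188,229). I'll enlarge the top view to read positions.

Run:
```python
from h import *
d=load('top'); p=d['pixels']
for i,(x,y) in enumerate([(225,155),(385,155)]): pass
a=cv2.resize(p[155:240,222:372],None,fx=5,fy=5,interpolation=cv2.INTER_CUBIC)
b=cv2.resize(p[155:240,330:480],None,fx=5,fy=5,interpolation=cv2.INTER_CUBIC)
cv2.imwrite('pics/topA.png',a);cv2.imwrite('pics/topB.png',b)
```

```text
(no output)
```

View pics/topA.png

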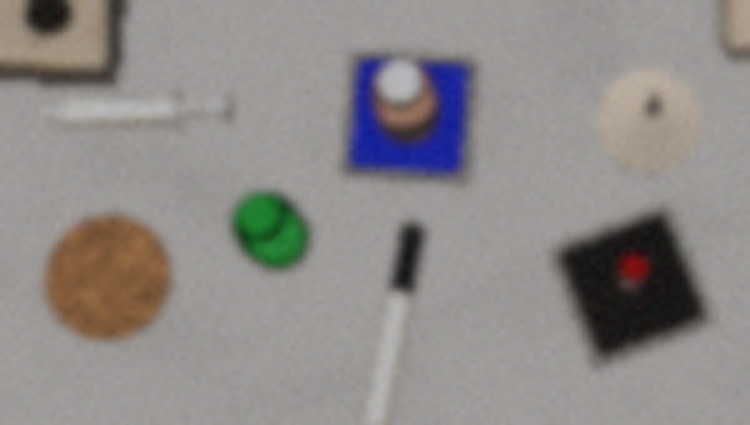

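View pics/topB.png

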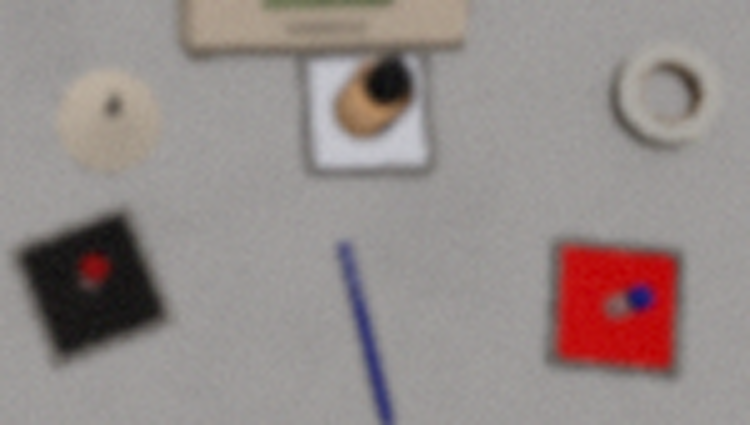

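Run:
```python
from h import *
d=load('top')
def f(pts,ox,z): 
    return back(d,[((x+.5)/5-.5+ox,(y+.5)/5-.5+155) for x,y in pts],z)
def tray(n,pts,ox):
    q=f(pts,ox,.006); print(n,q.mean(0).round(4),np.round(np.linalg.norm(q-np.roll(q,-1,0),axis=1),3),'ang',np.degrees(np.arctan2(*(q[1]-q[0])[[1,0]])).round(1))
tray('blue',[(352,53),(476,60),(467,182),(344,174)],222)
tray('black',[(556,250),(666,208),(708,320),(598,365)],222)
tray('red',[(554,240),(681,250),(675,376),(548,364)],330)
tray('white',[(306,48),(433,50),(432,170),(311,174)],330)
print('cork',f([(108,276)],222,.004))
print('white bottle',f([(400,80)],222,.1),'red',f([(634,267)],222,.057))
print('black bottle',f([(390,79)],330,.097),'blue',f([(641,297)],330,.057))
print('balance corner lo',f([(190,52),(465,45)],330,.06), 'green bottle',f([(263,214)],222,.1))
print('tape',f([(667,95)],330,.02), 'cone tip',f([(112,103)],330,.03),f([(108,120)],330,.0))
R=cv2.Rodrigues(d['rvec'])[0]; print('cam',-R.T@d['tvec'])
```

```text
blue [0.5647 0.1539 0.006 ] [0.083 0.083 0.081 0.082] ang -92.8
black [0.4542 0.0069 0.006 ] [0.077 0.078 0.077 0.08 ] ang -68.2
red [ 0.4442 -0.3303  0.006 ] [0.082 0.082 0.081 0.081] ang -93.9
white [ 0.5729 -0.1762  0.006 ] [0.084 0.081 0.079 0.085] ang -90.3
cork [[0.45618533 0.34954468 0.004     ]]
white bottle [[0.56602465 0.15410292 0.1       ]] red [[0.45871591 0.00861359 0.057     ]]
black bottle [[ 0.57088318 -0.1692076   0.097     ]] blue [[ 0.44413868 -0.32944612  0.057     ]]
balance corner lo [[ 0.59655588 -0.05173698  0.06      ]
 [ 0.60303175 -0.22545918  0.06      ]] green bottle [[0.48187538 0.23502573 0.1       ]]
tape [[ 0.58194674 -0.36634479  0.02      ]] cone tip [[ 0.57006989 -0.00447096  0.03      ]] [[ 0.5656853  -0.00388947  0.        ]]
cam [0.29148646 0.0755588  1.18868809]
```

Call:
send_rows:
  increments:
    - {"gripper":-1,"linear":[0.223,0.201,-0.06],"delta_rot":[0,0,-0.395]}
    - {"gripper":-1,"linear":[0.223,0.201,-0.06],"delta_rot":[0,0,-0.395]}
    - {"gripper":-1,"linear":[0.223,0.201,-0.06],"delta_rot":[0,0,-0.395]}
    - {"gripper":-1,"linear":[0.223,0.201,-0.06],"delta_rot":[0,0,-0.395]}
    - {"gripper":-1,"linear":[0.223,0.201,-0.06],"delta_rot":[0,0,-0.395]}
    - {"gripper":-1,"linear":[0.223,0.201,-0.06],"delta_rot":[0,0,-0.395]}
    - {"gripper":-1,"linear":[0.223,0.201,-0.06],"delta_rot":[0,0,-0.395]}
    - {"gripper":-1,"linear":[0.223,0.201,-0.06],"delta_rot":[0,0,-0.395]}
  newtons: 25

```text
clock: 0.9
position: [0.4448, -0.3282, 0.1705]
ee_rot: [-0.001, 1.0, 0.002, -0.001]
contact_force: [-1.6, -0.1, 0.2]
width: 0.0853
gripper_force: 0.0
```

```bash
cat >> h.py <<'E'
from scipy.spatial.transform import Rotation as Ro
def wrist(name):
    s=get_state(); d=grab('wrist'); q=s['ee_rot']
    T=np.eye(4);T[:3,:3]=Ro.from_quat([q[1],q[2],q[3],q[0]]).as_matrix();T[:3,3]=s['position']
    M=np.linalg.inv(T@d['T_tool_cam']); d['rvec']=cv2.Rodrigues(M[:3,:3])[0].ravel(); d['tvec']=M[:3,3]
    np.savez('wrist.npz',**d); cv2.imwrite(f'pics/{name}.png',d['pixels'])
    print(s['clock'],s['position'].round(4),q.round(3),s['width'],'cam',np.linalg.inv(M)[:3,3].round(3)); return d
E
python3 -c "
from h import *
d=wrist('w1')"
```

```text
0.9 [ 0.4448 -0.3282  0.1705] [-0.001  1.     0.002 -0.001] 0.08534569585778057 cam [ 0.52  -0.328  0.312]
```

View pics/w1.png

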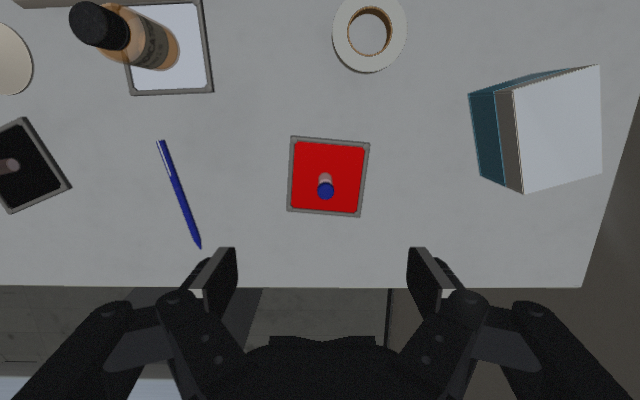

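The wrist view shows the red tray with corners at (291,136), (369,143), (360,216) and (287,210). The blue cap's top is at (325,191).

```bash
python3 -c "
from h import *
d=load('wrist')
print(back(d,[(325,191)],.057), back(d,[(291,136),(369,143),(361,217),(287,210)],.007).mean(0), back(d,[(325,177)],.004))
print(back(d,[(132,95),(214,92)],.007))"
```

```text
[[ 0.44640721 -0.33078764  0.057     ]] [ 0.44662207 -0.33344858  0.007     ] [[ 0.44691337 -0.33129807  0.004     ]]
[[ 0.53137445 -0.13797663  0.007     ]
 [ 0.53400723 -0.22060774  0.007     ]]
```

Call:
send_rows:
  increments:
    - {"gripper":-0.3,"linear":[0.001,0,-0.05],"delta_rot":[0,0,0]}
    - {"gripper":-0.3,"linear":[0.001,0,-0.08],"delta_rot":[0,0,0]}
    - {"gripper":-0.3,"linear":[0.001,0,-0.08],"delta_rot":[0,0,0]}
    - {"gripper":-0.3,"linear":[0.001,0,-0.08],"delta_rot":[0,0,0]}

```text
clock: 1.35
position: [0.4444, -0.3314, 0.0919]
ee_rot: [0.0, 1.0, -0.001, -0.0]
contact_force: [0.0, -0.3, 0.7]
width: 0.0557
gripper_force: 0.0
```

Call:
send_rows:
  increments:
    - {"gripper":-0.3,"linear":[0,-0.001,-0.04],"delta_rot":[0,0,0]}
    - {"gripper":-0.3,"linear":[0,-0.001,-0.075],"delta_rot":[0,0,0]}
    - {"gripper":-0.3,"linear":[0,-0.001,-0.075],"delta_rot":[0,0,0]}
    - {"gripper":0.3,"linear":[0,-0.001,-0.075],"delta_rot":[0,0,0]}
    - {"gripper":1,"linear":[0,-0.001,-0.075],"delta_rot":[0,0,0]}
    - {"gripper":1,"linear":[0,-0.001,-0.075],"delta_rot":[0,0,0]}
    - {"gripper":1,"linear":[0,-0.001,-0.075],"delta_rot":[0,0,0]}
    - {"gripper":1,"linear":[0,-0.001,-0.075],"delta_rot":[0,0,0]}
  newtons: 25

```text
clock: 2.15
position: [0.4466, -0.3324, 0.0188]
ee_rot: [0.002, 1.0, 0.0, 0.002]
contact_force: [-0.1, -0.1, 6.9]
width: 0.0148
gripper_force: 24.8
```

Call:
send_rows:
  increments:
    - {"gripper":1,"linear":[0,0,0.02],"delta_rot":[0,0,0]}
    - {"gripper":1,"linear":[0,0,0.05],"delta_rot":[0,0,0]}
    - {"gripper":1,"linear":[0,0,0.1],"delta_rot":[0,0,0]}
    - {"gripper":1,"linear":[0,0,0.15],"delta_rot":[0,0,0]}
    - {"gripper":1,"linear":[0,0.04,0.15],"delta_rot":[0,0,0]}
    - {"gripper":1,"linear":[0,0.08,0.15],"delta_rot":[0,0,0]}
    - {"gripper":1,"linear":[0,0.12,0.15],"delta_rot":[0,0,0]}
    - {"gripper":1,"linear":[0,0.16,0.15],"delta_rot":[0,0,0]}

```text
clock: 2.95
position: [0.4451, -0.1694, 0.1674]
ee_rot: [0.0, 1.0, -0.0, 0.001]
contact_force: [0.7, -0.7, 0.0]
width: 0.0147
gripper_force: 24.6
```

Call:
send_rows:
  increments:
    - {"gripper":1,"linear":[0,0.04,0],"delta_rot":[0,0,0]}
    - {"gripper":1,"linear":[0,0.08,0],"delta_rot":[0,0,0]}
    - {"gripper":1,"linear":[0,0.12,0],"delta_rot":[0,0,0]}
    - {"gripper":1,"linear":[0,0.16,0],"delta_rot":[0,0,0]}
    - {"gripper":1,"linear":[0,0.2,0],"delta_rot":[0,0,0]}
    - {"gripper":1,"linear":[0,0.24,0],"delta_rot":[0,0,0]}
    - {"gripper":1,"linear":[0,0.28,0],"delta_rot":[0,0,0]}
    - {"gripper":1,"linear":[0,0.32,0],"delta_rot":[0,0,0]}

```text
clock: 3.75
position: [0.445, 0.1509, 0.1674]
ee_rot: [-0.0, 1.0, 0.0, 0.001]
contact_force: [0.5, -0.4, 0.7]
width: 0.0151
gripper_force: 24.6
```

Call:
send_rows:
  increments:
    - {"gripper":1,"linear":[0.005,0.05,0],"delta_rot":[0,0,0]}
    - {"gripper":1,"linear":[0.01,0.09,0],"delta_rot":[0,0,0]}
    - {"gripper":1,"linear":[0.01,0.13,0],"delta_rot":[0,0,0]}
    - {"gripper":1,"linear":[0.01,0.17,0],"delta_rot":[0,0,0]}
    - {"gripper":1,"linear":[0.01,0.2,0],"delta_rot":[0,0,0]}
    - {"gripper":1,"linear":[0.01,0.2,-0.05],"delta_rot":[0,0,0]}
    - {"gripper":1,"linear":[0.01,0.2,-0.1],"delta_rot":[0,0,0]}
    - {"gripper":1,"linear":[0.01,0.2,-0.1],"delta_rot":[0,0,0]}

```text
clock: 4.55
position: [0.4501, 0.3467, 0.0612]
ee_rot: [0.004, 1.0, 0.0, -0.006]
contact_force: [-0.9, -0.4, -0.3]
width: 0.0146
gripper_force: 24.6
```

```bash
python3 -c "
from h import *
d=wrist('w2')"
```

```text
4.55 [0.4501 0.3467 0.0612] [ 0.004  1.     0.    -0.006] 0.014601642794398734 cam [0.527 0.348 0.202]
```

View pics/w2.png

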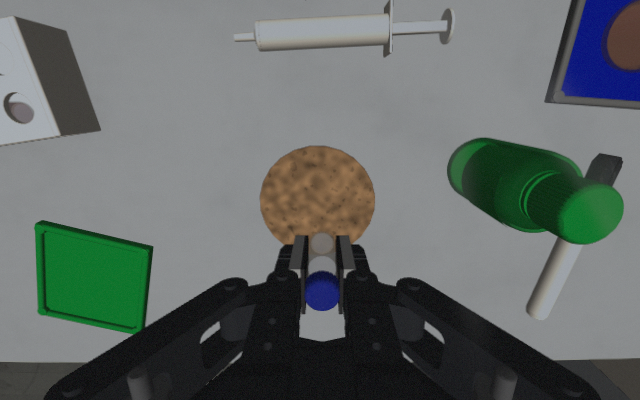

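Wrist view: the vial is held upright between the pads, with its cap at (323,290). The cork mat's centre is at (318,198), just ahead as expected. I'll lower it and release.

Call:
send_rows:
  increments:
    - {"gripper":1,"linear":[0.001,0,-0.025],"delta_rot":[0,0,0]}
    - {"gripper":1,"linear":[0.001,0,-0.04],"delta_rot":[0,0,0]}
    - {"gripper":1,"linear":[0.001,0,-0.048],"delta_rot":[0,0,0]}
    - {"gripper":1,"linear":[0.001,0,-0.048],"delta_rot":[0,0,0]}
    - {"gripper":1,"linear":[0.001,0,-0.048],"delta_rot":[0,0,0]}

```text
clock: 5.1
position: [0.4575, 0.3498, 0.0202]
ee_rot: [-0.001, 1.0, -0.0, 0.001]
contact_force: [-0.7, 0.2, -1.2]
width: 0.0145
gripper_force: 24.6
```

Call:
send_rows:
  increments:
    - {"gripper":1,"linear":[0,0,-0.002],"delta_rot":[0,0,0]}
    - {"gripper":1,"linear":[0,0,-0.002],"delta_rot":[0,0,0]}

```text
clock: 5.3
position: [0.4576, 0.35, 0.0187]
ee_rot: [-0.001, 1.0, -0.0, 0.002]
contact_force: [-1.0, -0.6, 7.8]
width: 0.0146
gripper_force: 25.4
```

Call:
send_rows:
  increments:
    - {"gripper":0.4,"linear":[0,0,0],"delta_rot":[0,0,0]}
    - {"gripper":-0.2,"linear":[0,0,0],"delta_rot":[0,0,0]}
    - {"gripper":-0.2,"linear":[0,0,0],"delta_rot":[0,0,0]}
    - {"gripper":-0.2,"linear":[0,0,0],"delta_rot":[0,0,0]}
    - {"gripper":-0.2,"linear":[0,0,0.04],"delta_rot":[0,0,0]}
    - {"gripper":-0.2,"linear":[0,0,0.08],"delta_rot":[0,0,0]}
    - {"gripper":-0.2,"linear":[0,0,0.12],"delta_rot":[0,0,0]}
    - {"gripper":-0.2,"linear":[0,0,0.15],"delta_rot":[0,0,0]}

```text
clock: 6.1
position: [0.4567, 0.3496, 0.1688]
ee_rot: [-0.001, 1.0, -0.0, 0.001]
contact_force: [0.8, -0.2, 0.3]
width: 0.0514
gripper_force: 0.0
```

Call:
send_rows:
  increments:
    - {"gripper":-0.2,"linear":[0,-0.05,0.01],"delta_rot":[0,0,0]}
    - {"gripper":-0.2,"linear":[0,-0.1,0.01],"delta_rot":[0,0,0]}
    - {"gripper":-0.2,"linear":[0,-0.15,0.01],"delta_rot":[0,0,0]}
    - {"gripper":-0.2,"linear":[0,-0.2,0.01],"delta_rot":[0,0,0]}
    - {"gripper":-0.2,"linear":[0,-0.25,0.01],"delta_rot":[0,0,0]}
    - {"gripper":-0.2,"linear":[0,-0.3,0.01],"delta_rot":[0,0,0]}
    - {"gripper":-0.2,"linear":[0.002,-0.34,0],"delta_rot":[0,0,0]}
    - {"gripper":-0.2,"linear":[0.002,-0.34,0],"delta_rot":[0,0,0]}

```text
clock: 6.9
position: [0.4577, 0.0048, 0.1655]
ee_rot: [0.001, 1.0, -0.003, -0.001]
contact_force: [-0.0, 0.6, -0.1]
width: 0.0511
gripper_force: 0.0
```

```bash
python3 -c "
from h import *
d=wrist('w3')"
```

```text
6.9 [0.4577 0.0048 0.1655] [ 0.001  1.    -0.003 -0.001] 0.051082056416319396 cam [0.533 0.005 0.307]
```

View pics/w3.png

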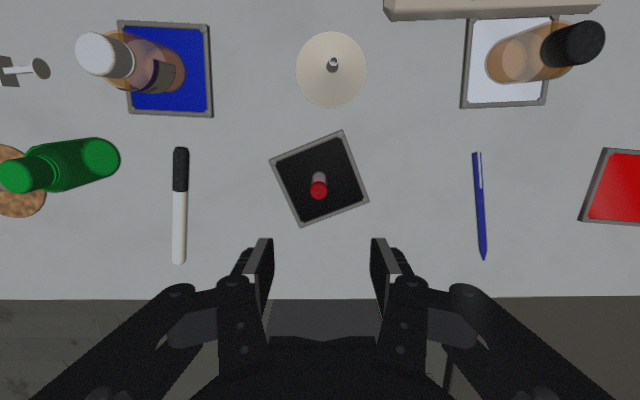

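The wrist view shows the red cap at (318,190). The black tray's corners are at (269,160), (342,130), (369,199) and (300,227), the blue tray's at (117,20), (209,25), (213,117) and (129,114), and the white tray's lower edge runs (461,107) to (545,105). The white cap is at (101,54) and the black cap at (578,43).

```bash
python3 -c "
from h import *
d=load('wrist')
print('red',back(d,[(318,190)],.057))
print('black',back(d,[(269,160),(342,130),(369,199),(300,227)],.007).mean(0))
print('blue',back(d,[(117,20),(209,25),(213,117),(129,114)],.007).mean(0))
print('white',back(d,[(461,107),(545,105)],.007))
print('whitecap',back(d,[(101,54)],.1),'blackcap',back(d,[(578,43)],.097))"
```

```text
red [[0.46168058 0.00811434 0.057     ]]
black [0.45798519 0.00654747 0.007     ]
blue [0.56729756 0.15204157 0.007     ]
white [[ 0.53186663 -0.13401347  0.007     ]
 [ 0.53353032 -0.21800761  0.007     ]]
whitecap [[0.5675788  0.14833313 0.1       ]] blackcap [[ 0.57265377 -0.16515594  0.097     ]]
```

Call:
send_rows:
  increments:
    - {"gripper":-0.2,"linear":[0.003,0,-0.05],"delta_rot":[0,0,0]}
    - {"gripper":-0.2,"linear":[0.003,0,-0.1],"delta_rot":[0,0,0]}
    - {"gripper":-0.2,"linear":[0.003,0,-0.13],"delta_rot":[0,0,0]}
    - {"gripper":-0.2,"linear":[0.003,0,-0.15],"delta_rot":[0,0,0]}
    - {"gripper":0.3,"linear":[0.003,0,-0.15],"delta_rot":[0,0,0]}
    - {"gripper":0.6,"linear":[0.003,0,-0.15],"delta_rot":[0,0,0]}
    - {"gripper":1,"linear":[0.003,0,-0.15],"delta_rot":[0,0,0]}
    - {"gripper":1,"linear":[0.003,0,-0.15],"delta_rot":[0,0,0]}

```text
clock: 7.75
position: [0.4623, 0.0094, 0.0177]
ee_rot: [0.0, 1.0, 0.0, 0.002]
contact_force: [0.1, 0.6, -0.4]
width: 0.0145
gripper_force: 25.7
```

Call:
send_rows:
  increments:
    - {"gripper":1,"linear":[0,0,0],"delta_rot":[0,0,0]}
    - {"gripper":1,"linear":[0,0,0],"delta_rot":[0,0,0]}

```text
clock: 7.95
position: [0.4619, 0.0092, 0.0172]
ee_rot: [0.0, 1.0, -0.0, 0.001]
contact_force: [-0.7, 0.3, 4.9]
width: 0.0146
gripper_force: 26.2
```

Call:
send_rows:
  increments:
    - {"gripper":1,"linear":[0,0,0.02],"delta_rot":[0,0,0]}
    - {"gripper":1,"linear":[0,0,0.06],"delta_rot":[0,0,0]}
    - {"gripper":1,"linear":[0,0,0.1],"delta_rot":[0,0,0]}
    - {"gripper":1,"linear":[-0.002,-0.04,0.11],"delta_rot":[0,0,0]}
    - {"gripper":1,"linear":[-0.004,-0.08,0.11],"delta_rot":[0,0,0]}
    - {"gripper":1,"linear":[-0.006,-0.12,0.11],"delta_rot":[0,0,0]}
    - {"gripper":1,"linear":[-0.008,-0.16,0.11],"delta_rot":[0,0,0]}
    - {"gripper":1,"linear":[-0.01,-0.2,0.11],"delta_rot":[0,0,0]}

```text
clock: 8.75
position: [0.4507, -0.1924, 0.1267]
ee_rot: [0.0, 1.0, -0.0, 0.0]
contact_force: [0.0, -0.1, -0.1]
width: 0.0142
gripper_force: 25.8
```

Call:
send_rows:
  increments:
    - {"gripper":1,"linear":[-0.003,-0.04,0],"delta_rot":[0,0,0]}
    - {"gripper":1,"linear":[-0.005,-0.08,0],"delta_rot":[0,0,0]}
    - {"gripper":1,"linear":[-0.005,-0.12,0],"delta_rot":[0,0,0]}
    - {"gripper":1,"linear":[-0.005,-0.141,0],"delta_rot":[0,0,0]}
    - {"gripper":1,"linear":[-0.005,-0.141,-0.04],"delta_rot":[0,0,0]}
    - {"gripper":1,"linear":[-0.005,-0.141,-0.08],"delta_rot":[0,0,0]}
    - {"gripper":1,"linear":[-0.005,-0.141,-0.1],"delta_rot":[0,0,0]}
    - {"gripper":1,"linear":[-0.005,-0.141,-0.108],"delta_rot":[0,0,0]}

```text
clock: 9.55
position: [0.4446, -0.3297, 0.0166]
ee_rot: [-0.002, 1.0, -0.0, -0.002]
contact_force: [-5.1, 7.0, 34.2]
width: 0.0145
gripper_force: 30.0
```

Call:
send_rows:
  increments:
    - {"gripper":1,"linear":[0,0,-0.002],"delta_rot":[0,0,0]}
    - {"gripper":1,"linear":[0,0,-0.002],"delta_rot":[0,0,0]}
    - {"gripper":1,"linear":[0,0,-0.002],"delta_rot":[0,0,0]}

```text
clock: 9.85
position: [0.4468, -0.3319, 0.0172]
ee_rot: [0.001, 1.0, 0.0, 0.001]
contact_force: [0.4, -0.6, -0.5]
width: 0.0144
gripper_force: 26.2
```

Call:
send_rows:
  increments:
    - {"gripper":1,"linear":[0,0,-0.001],"delta_rot":[0,0,0]}
    - {"gripper":0.4,"linear":[0,0,-0.001],"delta_rot":[0,0,0]}
    - {"gripper":-0.2,"linear":[0,0,-0.001],"delta_rot":[0,0,0]}
    - {"gripper":-0.2,"linear":[0,0,-0.001],"delta_rot":[0,0,0]}
    - {"gripper":-0.2,"linear":[0,0,-0.001],"delta_rot":[0,0,0]}
    - {"gripper":-0.2,"linear":[0,0,0.04],"delta_rot":[0,0,0]}
    - {"gripper":-0.6,"linear":[0,0,0.09],"delta_rot":[0,0,0]}
    - {"gripper":-1,"linear":[0,0,0.13],"delta_rot":[0,0,0]}

```text
clock: 10.65
position: [0.4464, -0.332, 0.1484]
ee_rot: [0.0, 1.0, -0.0, 0.0]
contact_force: [0.8, -1.3, 0.1]
width: 0.0778
gripper_force: 0.0
```

Call:
send_rows:
  increments:
    - {"gripper":-1,"linear":[0,0,0.03],"delta_rot":[0,0,0]}
    - {"gripper":-1,"linear":[0.01,0.04,0.06],"delta_rot":[0,0,0]}
    - {"gripper":-1,"linear":[0.04,0.08,0.06],"delta_rot":[0,0,0]}
    - {"gripper":-1,"linear":[0.06,0.12,0.06],"delta_rot":[0,0,0]}
    - {"gripper":-1,"linear":[0.075,0.162,0.06],"delta_rot":[0,0,0]}
    - {"gripper":-1,"linear":[0.075,0.162,0.06],"delta_rot":[0,0,0]}
    - {"gripper":-1,"linear":[0.075,0.162,0.06],"delta_rot":[0,0,0]}

```text
clock: 11.35
position: [0.5212, -0.169, 0.2062]
ee_rot: [0.0, 1.0, 0.001, -0.0]
contact_force: [-0.5, -0.5, 1.4]
width: 0.0854
gripper_force: 0.0
```

```bash
python3 -c "
from h import *
d=wrist('w4')"
```

```text
11.35 [ 0.5212 -0.169   0.2062] [ 0.     1.     0.001 -0.   ] 0.08536761010697949 cam [ 0.597 -0.169  0.348]
```

View pics/w4.png

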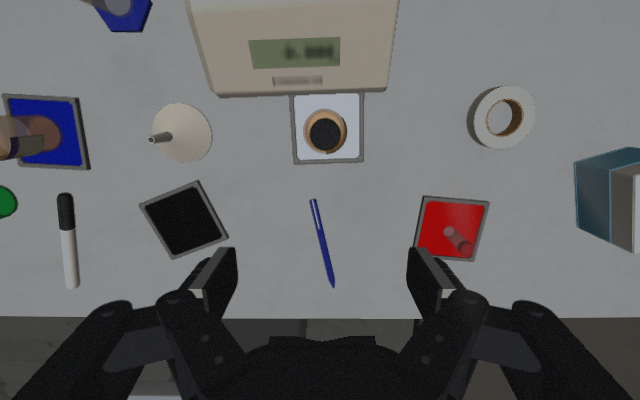

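The red vial stands on the red tray, with its base near (451,233). The black cap is at (325,134), the white tray below it spans (291,95) to (363,164), and the balance's front edge is at row ~95.

```bash
python3 -c "
from h import *
d=load('wrist')
print('bcap',back(d,[(325,134)],.097),'base',back(d,[(325,128)],.01))
print('black',back(d,[(139,205),(200,181),(228,236),(170,259)],.007).mean(0))
print('red',back(d,[(421,196),(489,201),(477,261),(414,255)],.007).mean(0),'vial',back(d,[(451,233)],.004),back(d,[(463,247)],.057))
print('white',back(d,[(291,164),(363,162)],.007))
for z in(0,.05,.08):print('bal',back(d,[(215,97),(388,92)],z))"
```

```text
bcap [[ 0.57443925 -0.17148059  0.097     ]] base [[ 0.57346252 -0.172471    0.01      ]]
black [0.45831846 0.00481224 0.007     ]
red [ 0.44762977 -0.33273065  0.007     ] vial [[ 0.44105917 -0.33580561  0.004     ]] [[ 0.44806893 -0.32570472  0.057     ]]
white [[ 0.53148617 -0.13234407  0.007     ]
 [ 0.53397143 -0.2176865   0.007     ]]
bal [[ 0.60722577 -0.04744134  0.        ]
 [ 0.61269332 -0.24363099  0.        ]]
bal [[ 0.60569942 -0.06482799  0.05      ]
 [ 0.61038194 -0.23284912  0.05      ]]
bal [[ 0.6047836  -0.07525998  0.08      ]
 [ 0.60899512 -0.22637999  0.08      ]]
```

Call:
send_rows:
  increments:
    - {"gripper":-1,"linear":[0.026,-0.001,0],"delta_rot":[0,0,0]}
    - {"gripper":-1,"linear":[0.052,-0.001,0],"delta_rot":[0,0,0]}
    - {"gripper":-1,"linear":[0.052,-0.001,-0.03],"delta_rot":[0,0,0]}
    - {"gripper":-1,"linear":[0.052,-0.001,-0.07],"delta_rot":[0,0,0]}
    - {"gripper":-1,"linear":[0.052,-0.001,-0.11],"delta_rot":[0,0,0]}
    - {"gripper":-1,"linear":[0.052,-0.001,-0.14],"delta_rot":[0,0,0]}
    - {"gripper":-1,"linear":[0.052,-0.001,-0.16],"delta_rot":[0,0,0]}
    - {"gripper":-1,"linear":[0.052,-0.001,-0.17],"delta_rot":[0,0,0]}

```text
clock: 12.2
position: [0.5713, -0.1721, 0.0339]
ee_rot: [-0.001, 1.0, -0.001, -0.002]
contact_force: [-0.4, -0.4, -0.1]
width: 0.0854
gripper_force: 0.0
```

Call:
send_rows:
  increments:
    - {"gripper":-1,"linear":[0,0,-0.005],"delta_rot":[0,0,0]}
    - {"gripper":-1,"linear":[0,0,-0.009],"delta_rot":[0,0,0]}
    - {"gripper":-1,"linear":[0,0,-0.009],"delta_rot":[0,0,0]}

```text
clock: 12.5
position: [0.5735, -0.1714, 0.0278]
ee_rot: [0.0, 1.0, -0.0, 0.0]
contact_force: [-0.1, 0.6, 0.4]
width: 0.0853
gripper_force: 0.0
```

No contact. Closing on the bottle.

Call:
send_rows:
  increments:
    - {"gripper":-0.5,"linear":[0,0,0],"delta_rot":[0,0,0]}
    - {"gripper":0,"linear":[0,0,0],"delta_rot":[0,0,0]}
    - {"gripper":0.5,"linear":[0,0,0],"delta_rot":[0,0,0]}
    - {"gripper":1,"linear":[0,0,0],"delta_rot":[0,0,0]}
    - {"gripper":1,"linear":[0,0,0],"delta_rot":[0,0,0]}
    - {"gripper":1,"linear":[0,0,0],"delta_rot":[0,0,0]}
  newtons: 35

```text
clock: 13.1
position: [0.5736, -0.1708, 0.0281]
ee_rot: [0.0, 1.0, -0.0, 0.001]
contact_force: [-0.9, 0.9, 6.0]
width: 0.0406
gripper_force: 35.4
```

Call:
send_rows:
  increments:
    - {"gripper":1,"linear":[0,0,0.01],"delta_rot":[0,0,0]}
    - {"gripper":1,"linear":[0,0,0.02],"delta_rot":[0,0,0]}
    - {"gripper":1,"linear":[0,0,0.04],"delta_rot":[0,0,0]}
    - {"gripper":1,"linear":[0,0,0.07],"delta_rot":[0,0,0]}
    - {"gripper":1,"linear":[0,0,0.1],"delta_rot":[0,0,0]}
    - {"gripper":1,"linear":[0,0,0.1],"delta_rot":[0,0,0]}

```text
clock: 13.7
position: [0.5762, -0.1721, 0.1324]
ee_rot: [0.002, 1.0, -0.0, 0.004]
contact_force: [0.7, -1.1, -0.6]
width: 0.0406
gripper_force: 35.6
```

Call:
send_rows:
  increments:
    - {"gripper":1,"linear":[-0.02,0.03,0],"delta_rot":[0,0,0]}
    - {"gripper":1,"linear":[-0.045,0.06,0],"delta_rot":[0,0,0]}
    - {"gripper":1,"linear":[-0.07,0.095,0],"delta_rot":[0,0,0]}
    - {"gripper":1,"linear":[-0.095,0.13,0],"delta_rot":[0,0,0]}
    - {"gripper":1,"linear":[-0.11,0.16,0],"delta_rot":[0,0,0]}
    - {"gripper":1,"linear":[-0.116,0.177,0],"delta_rot":[0,0,0]}
    - {"gripper":1,"linear":[-0.116,0.177,-0.03],"delta_rot":[0,0,0]}
    - {"gripper":1,"linear":[-0.116,0.177,-0.05],"delta_rot":[0,0,0]}

```text
clock: 14.5
position: [0.4562, 0.0071, 0.0765]
ee_rot: [0.0, 1.0, 0.001, -0.0]
contact_force: [0.3, -0.1, -1.4]
width: 0.0405
gripper_force: 35.7
```

Call:
send_rows:
  increments:
    - {"gripper":1,"linear":[0,0,-0.02],"delta_rot":[0,0,0]}
    - {"gripper":1,"linear":[0,0,-0.035],"delta_rot":[0,0,0]}
    - {"gripper":1,"linear":[0,0,-0.043],"delta_rot":[0,0,0]}
    - {"gripper":1,"linear":[0,0,-0.047],"delta_rot":[0,0,0]}
    - {"gripper":1,"linear":[0,0,-0.049],"delta_rot":[0,0,0]}
    - {"gripper":1,"linear":[0,0,-0.05],"delta_rot":[0,0,0]}
    - {"gripper":1,"linear":[0,0,-0.05],"delta_rot":[0,0,0]}

```text
clock: 15.2
position: [0.4574, 0.0061, 0.0281]
ee_rot: [0.0, 1.0, -0.0, 0.0]
contact_force: [-1.0, 0.3, 3.3]
width: 0.0409
gripper_force: 36.0
```

Call:
send_rows:
  increments:
    - {"gripper":0,"linear":[0,0,0],"delta_rot":[0,0,0]}
    - {"gripper":-0.6,"linear":[0,0,0],"delta_rot":[0,0,0]}
    - {"gripper":-1,"linear":[0,0,0],"delta_rot":[0,0,0]}
    - {"gripper":-1,"linear":[0,0,0],"delta_rot":[0,0,0]}
    - {"gripper":-1,"linear":[0,0,0.03],"delta_rot":[0,0,0]}
    - {"gripper":-1,"linear":[0,0,0.08],"delta_rot":[0,0,0]}
    - {"gripper":-1,"linear":[0,0,0.13],"delta_rot":[0,0,0]}
    - {"gripper":-1,"linear":[0,0,0.18],"delta_rot":[0,0,0]}

```text
clock: 16.0
position: [0.4567, 0.0063, 0.2092]
ee_rot: [0.0, 1.0, -0.0, -0.0]
contact_force: [0.8, 0.3, -1.0]
width: 0.0849
gripper_force: 0.0
```

Call:
send_rows:
  increments:
    - {"gripper":-1,"linear":[0.02,0.045,0],"delta_rot":[0,0,0]}
    - {"gripper":-1,"linear":[0.04,0.09,0],"delta_rot":[0,0,0]}
    - {"gripper":-1,"linear":[0.06,0.13,0],"delta_rot":[0,0,0]}
    - {"gripper":-1,"linear":[0.06,0.146,0],"delta_rot":[0,0,0]}
    - {"gripper":-1,"linear":[0.06,0.146,0],"delta_rot":[0,0,0]}
    - {"gripper":-1,"linear":[0.06,0.146,0],"delta_rot":[0,0,0]}

```text
clock: 16.6
position: [0.5163, 0.1517, 0.2069]
ee_rot: [0.001, 1.0, 0.0, -0.001]
contact_force: [-0.9, -0.3, -0.7]
width: 0.0856
gripper_force: 0.0
```

```bash
python3 -c "
from h import *
d=wrist('w5')"
```

```text
16.6 [0.5163 0.1517 0.2069] [ 0.001  1.     0.    -0.001] 0.08563412473217404 cam [0.592 0.152 0.349]
```

View pics/w5.png

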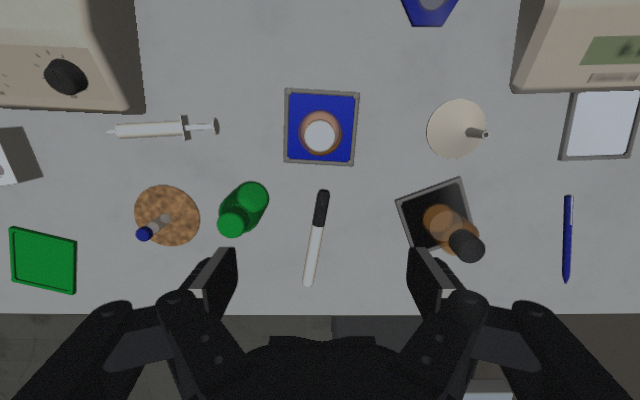

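The white cap is at (320,136) inside the blue tray, whose corners are (284,88), (359,92), (354,166) and (284,162). The black bottle stands in the black tray at (448,230). The blue vial stands on the cork, cap at (144,235).

```bash
python3 -c "
from h import *
d=load('wrist')
print('wcap',back(d,[(320,136)],.1))
print('blue',back(d,[(284,88),(359,92),(354,166),(284,162)],.007).mean(0))
print('vial',back(d,[(144,235)],.057),back(d,[(165,217)],.004))
print('blackcap',back(d,[(466,246)],.097),'white',back(d,[(559,160),(627,160)],.007))"
```

```text
wcap [[0.56801629 0.15324269 0.1       ]]
blue [0.56781402 0.15332899 0.007     ]
vial [[0.45728615 0.34714156 0.057     ]] [[0.45786507 0.35106333 0.004     ]]
blackcap [[0.46386463 0.0133573  0.097     ]] white [[ 0.53121535 -0.13186321  0.007     ]
 [ 0.53138729 -0.21528589  0.007     ]]
```

Call:
send_rows:
  increments:
    - {"gripper":-1,"linear":[0.025,0.001,0],"delta_rot":[0,0,0]}
    - {"gripper":-1,"linear":[0.05,0.001,0],"delta_rot":[0,0,0]}
    - {"gripper":-1,"linear":[0.05,0.001,-0.03],"delta_rot":[0,0,0]}
    - {"gripper":-1,"linear":[0.05,0.001,-0.07],"delta_rot":[0,0,0]}
    - {"gripper":-1,"linear":[0.05,0.001,-0.11],"delta_rot":[0,0,0]}
    - {"gripper":-1,"linear":[0.05,0.001,-0.14],"delta_rot":[0,0,0]}
    - {"gripper":-1,"linear":[0.05,0.001,-0.16],"delta_rot":[0,0,0]}
    - {"gripper":-1,"linear":[0.05,0.001,-0.167],"delta_rot":[0,0,0]}

```text
clock: 17.45
position: [0.5651, 0.1512, 0.0382]
ee_rot: [0.001, 1.0, -0.001, -0.002]
contact_force: [-0.1, 0.1, -0.9]
width: 0.0852
gripper_force: 0.0
```

Call:
send_rows:
  increments:
    - {"gripper":-1,"linear":[0,0,-0.006],"delta_rot":[0,0,0]}
    - {"gripper":-1,"linear":[0,0,-0.01],"delta_rot":[0,0,0]}
    - {"gripper":-0.5,"linear":[0,0,-0.01],"delta_rot":[0,0,0]}
    - {"gripper":0,"linear":[0,0,-0.01],"delta_rot":[0,0,0]}
    - {"gripper":0.5,"linear":[0,0,-0.01],"delta_rot":[0,0,0]}
    - {"gripper":1,"linear":[0,0,-0.01],"delta_rot":[0,0,0]}
    - {"gripper":1,"linear":[0,0,-0.01],"delta_rot":[0,0,0]}
    - {"gripper":1,"linear":[0,0,-0.01],"delta_rot":[0,0,0]}

```text
clock: 18.25
position: [0.5679, 0.1534, 0.0313]
ee_rot: [-0.0, 1.0, 0.0, 0.001]
contact_force: [-0.4, -0.3, 5.4]
width: 0.0417
gripper_force: 36.0
```

Call:
send_rows:
  increments:
    - {"gripper":1,"linear":[0,0,0.01],"delta_rot":[0,0,0]}
    - {"gripper":1,"linear":[0,0,0.03],"delta_rot":[0,0,0]}
    - {"gripper":1,"linear":[0,0,0.06],"delta_rot":[0,0,0]}
    - {"gripper":1,"linear":[0,0,0.1],"delta_rot":[0,0,0]}
    - {"gripper":1,"linear":[0,0,0.14],"delta_rot":[0,0,0]}
    - {"gripper":1,"linear":[0,0,0.16],"delta_rot":[0,0,0]}

```text
clock: 18.85
position: [0.5684, 0.1535, 0.1944]
ee_rot: [-0.0, 1.0, -0.0, 0.003]
contact_force: [0.1, -0.4, -0.3]
width: 0.0415
gripper_force: 35.6
```

Call:
send_rows:
  increments:
    - {"gripper":1,"linear":[0,-0.03,0],"delta_rot":[0,0,0]}
    - {"gripper":1,"linear":[0,-0.07,0],"delta_rot":[0,0,0]}
    - {"gripper":1,"linear":[0,-0.11,0],"delta_rot":[0,0,0]}
    - {"gripper":1,"linear":[0,-0.15,0],"delta_rot":[0,0,0]}
    - {"gripper":1,"linear":[0,-0.19,0],"delta_rot":[0,0,0]}
    - {"gripper":1,"linear":[0,-0.23,0],"delta_rot":[0,0,0]}
    - {"gripper":1,"linear":[0.003,-0.27,0],"delta_rot":[0,0,0]}
    - {"gripper":1,"linear":[0.006,-0.3,0],"delta_rot":[0,0,0]}

```text
clock: 19.65
position: [0.5726, -0.1491, 0.1905]
ee_rot: [0.0, 1.0, -0.001, -0.0]
contact_force: [0.1, 0.0, -0.3]
width: 0.0414
gripper_force: 35.7
```

Call:
send_rows:
  increments:
    - {"gripper":1,"linear":[0,-0.02,0],"delta_rot":[0,0,0]}
    - {"gripper":1,"linear":[0,-0.028,0],"delta_rot":[0,0,0]}
    - {"gripper":1,"linear":[0,-0.028,-0.03],"delta_rot":[0,0,0]}
    - {"gripper":1,"linear":[0,-0.028,-0.06],"delta_rot":[0,0,0]}
    - {"gripper":1,"linear":[0,-0.028,-0.09],"delta_rot":[0,0,0]}
    - {"gripper":1,"linear":[0,-0.028,-0.12],"delta_rot":[0,0,0]}
    - {"gripper":1,"linear":[0,-0.028,-0.14],"delta_rot":[0,0,0]}
    - {"gripper":1,"linear":[0,-0.028,-0.15],"delta_rot":[0,0,0]}

```text
clock: 20.45
position: [0.5716, -0.1732, 0.0383]
ee_rot: [-0.001, 1.0, 0.0, -0.002]
contact_force: [0.2, -0.5, -1.2]
width: 0.0416
gripper_force: 35.6
```

Call:
send_rows:
  increments:
    - {"gripper":1,"linear":[0,0,-0.005],"delta_rot":[0,0,0]}
    - {"gripper":1,"linear":[0,0,-0.008],"delta_rot":[0,0,0]}
    - {"gripper":1,"linear":[0,0,-0.01],"delta_rot":[0,0,0]}
    - {"gripper":1,"linear":[0,0,-0.01],"delta_rot":[0,0,0]}
    - {"gripper":1,"linear":[0,0,-0.01],"delta_rot":[0,0,0]}

```text
clock: 20.95
position: [0.5739, -0.175, 0.0313]
ee_rot: [0.0, 1.0, -0.0, 0.001]
contact_force: [0.5, 1.0, 1.3]
width: 0.0413
gripper_force: 35.9
```

Call:
send_rows:
  increments:
    - {"gripper":1,"linear":[0,0,-0.001],"delta_rot":[0,0,0]}
    - {"gripper":0,"linear":[0,0,-0.001],"delta_rot":[0,0,0]}
    - {"gripper":-0.6,"linear":[0,0,-0.001],"delta_rot":[0,0,0]}
    - {"gripper":-1,"linear":[0,0,-0.001],"delta_rot":[0,0,0]}
    - {"gripper":-1,"linear":[0,0,-0.001],"delta_rot":[0,0,0]}
    - {"gripper":-1,"linear":[0,0,0.04],"delta_rot":[0,0,0]}
    - {"gripper":-1,"linear":[0,0,0.09],"delta_rot":[0,0,0]}
    - {"gripper":-1,"linear":[0,0,0.14],"delta_rot":[0,0,0]}

```text
clock: 21.75
position: [0.5726, -0.1746, 0.1711]
ee_rot: [-0.0, 1.0, -0.0, -0.001]
contact_force: [1.8, -0.1, 0.2]
width: 0.0854
gripper_force: 0.0
```

Call:
send_rows:
  increments:
    - {"gripper":-0.2,"linear":[-0.02,0.03,0],"delta_rot":[0,0,0]}
    - {"gripper":-0.2,"linear":[-0.04,0.07,0],"delta_rot":[0,0,0]}
    - {"gripper":-0.2,"linear":[-0.06,0.11,0],"delta_rot":[0,0,0]}
    - {"gripper":-0.2,"linear":[-0.08,0.15,0],"delta_rot":[0,0,0]}
    - {"gripper":-0.2,"linear":[-0.1,0.19,0],"delta_rot":[0,0,0]}
    - {"gripper":-0.2,"linear":[-0.116,0.23,0],"delta_rot":[0,0,0]}
    - {"gripper":-0.2,"linear":[-0.116,0.28,0],"delta_rot":[0,0,0]}
    - {"gripper":-0.2,"linear":[-0.116,0.32,0],"delta_rot":[0,0,0]}

```text
clock: 22.55
position: [0.4562, 0.1473, 0.1706]
ee_rot: [-0.0, 1.0, 0.0, 0.0]
contact_force: [0.7, -0.4, -1.0]
width: 0.0512
gripper_force: 0.0
```

Call:
send_rows:
  increments:
    - {"gripper":-0.2,"linear":[0,0.05,0],"delta_rot":[0,0,0]}
    - {"gripper":-0.2,"linear":[0,0.1,0],"delta_rot":[0,0,0]}
    - {"gripper":-0.2,"linear":[0,0.15,0],"delta_rot":[0,0,0]}
    - {"gripper":-0.2,"linear":[0,0.19,0],"delta_rot":[0,0,0]}
    - {"gripper":-0.2,"linear":[0,0.204,0],"delta_rot":[0,0,0]}
    - {"gripper":-0.2,"linear":[0,0.204,0],"delta_rot":[0,0,0]}
    - {"gripper":-0.2,"linear":[0,0.204,0],"delta_rot":[0,0,0]}

```text
clock: 23.25
position: [0.4568, 0.3479, 0.1699]
ee_rot: [0.001, 1.0, -0.0, -0.0]
contact_force: [0.9, 0.6, 0.3]
width: 0.0511
gripper_force: 0.0
```

```bash
python3 -c "
from h import *
d=wrist('w6')"
```

```text
23.25 [0.4568 0.3479 0.1699] [ 0.001  1.    -0.    -0.   ] 0.051095711905155 cam [0.532 0.348 0.312]
```

View pics/w6.png

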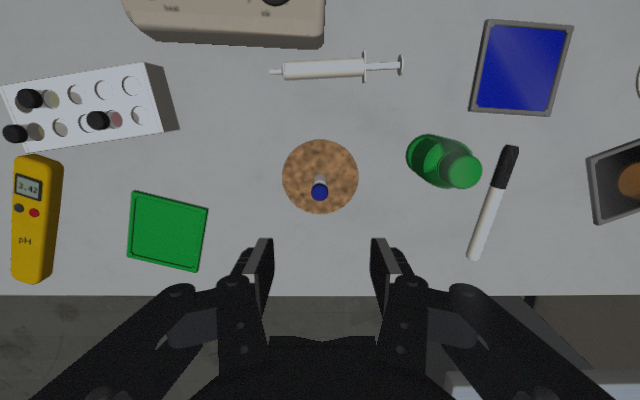

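The blue vial stands on the cork, cap at (320,190), centred between the fingers. Descending on it.

Call:
send_rows:
  increments:
    - {"gripper":-0.2,"linear":[0,0,-0.05],"delta_rot":[0,0,0]}
    - {"gripper":-0.2,"linear":[0,0,-0.1],"delta_rot":[0,0,0]}
    - {"gripper":-0.2,"linear":[0,0,-0.135],"delta_rot":[0,0,0]}
    - {"gripper":-0.2,"linear":[0,0,-0.153],"delta_rot":[0,0,0]}
    - {"gripper":0.3,"linear":[0,0,-0.153],"delta_rot":[0,0,0]}
    - {"gripper":0.6,"linear":[0,0,-0.153],"delta_rot":[0,0,0]}
    - {"gripper":1,"linear":[0,0,-0.153],"delta_rot":[0,0,0]}
    - {"gripper":1,"linear":[0,0,-0.153],"delta_rot":[0,0,0]}
  newtons: 25

```text
clock: 24.1
position: [0.4583, 0.3495, 0.019]
ee_rot: [-0.001, 1.0, -0.0, 0.001]
contact_force: [0.3, -0.1, -0.8]
width: 0.0146
gripper_force: 25.7
```

Call:
send_rows:
  increments:
    - {"gripper":1,"linear":[0,0,0],"delta_rot":[0,0,0]}
    - {"gripper":1,"linear":[0,0,0],"delta_rot":[0,0,0]}

```text
clock: 24.3
position: [0.458, 0.3495, 0.0187]
ee_rot: [-0.0, 1.0, 0.0, 0.001]
contact_force: [-0.2, -1.1, 6.0]
width: 0.0145
gripper_force: 26.4
```

Call:
send_rows:
  increments:
    - {"gripper":1,"linear":[0,0,0.03],"delta_rot":[0,0,0]}
    - {"gripper":1,"linear":[0,0,0.07],"delta_rot":[0,0,0]}
    - {"gripper":1,"linear":[0,0,0.11],"delta_rot":[0,0,0]}
    - {"gripper":1,"linear":[0,0,0.15],"delta_rot":[0,0,0]}
    - {"gripper":1,"linear":[0.02,-0.035,0.15],"delta_rot":[0,0,0]}
    - {"gripper":1,"linear":[0.04,-0.07,0.15],"delta_rot":[0,0,0]}
    - {"gripper":1,"linear":[0.06,-0.105,0.15],"delta_rot":[0,0,0]}
    - {"gripper":1,"linear":[0.08,-0.14,0.15],"delta_rot":[0,0,0]}

```text
clock: 25.1
position: [0.5375, 0.2081, 0.1676]
ee_rot: [-0.0, 1.0, 0.0, 0.0]
contact_force: [1.0, 0.4, -0.8]
width: 0.0145
gripper_force: 25.8
```

Call:
send_rows:
  increments:
    - {"gripper":1,"linear":[0.02,-0.035,0],"delta_rot":[0,0,0]}
    - {"gripper":1,"linear":[0.03,-0.056,0],"delta_rot":[0,0,0]}
    - {"gripper":1,"linear":[0.03,-0.056,-0.04],"delta_rot":[0,0,0]}
    - {"gripper":1,"linear":[0.03,-0.056,-0.08],"delta_rot":[0,0,0]}
    - {"gripper":1,"linear":[0.03,-0.056,-0.12],"delta_rot":[0,0,0]}
    - {"gripper":1,"linear":[0.03,-0.056,-0.14],"delta_rot":[0,0,0]}
    - {"gripper":1,"linear":[0.03,-0.056,-0.145],"delta_rot":[0,0,0]}

```text
clock: 25.8
position: [0.5647, 0.1529, 0.0195]
ee_rot: [0.0, 1.0, -0.0, -0.003]
contact_force: [-0.0, -0.1, -0.2]
width: 0.0148
gripper_force: 25.7
```

Call:
send_rows:
  increments:
    - {"gripper":1,"linear":[0,0,-0.003],"delta_rot":[0,0,0]}
    - {"gripper":1,"linear":[0,0,-0.005],"delta_rot":[0,0,0]}
    - {"gripper":1,"linear":[0,0,-0.005],"delta_rot":[0,0,0]}
    - {"gripper":1,"linear":[0,0,-0.005],"delta_rot":[0,0,0]}

```text
clock: 26.2
position: [0.5683, 0.1535, 0.0187]
ee_rot: [-0.0, 1.0, -0.0, 0.002]
contact_force: [-0.1, -0.7, 3.0]
width: 0.0147
gripper_force: 26.0
```

Contact. I'll release, rise and move back over the middle for a check.

Call:
send_rows:
  increments:
    - {"gripper":0.4,"linear":[0,0,0],"delta_rot":[0,0,0]}
    - {"gripper":-0.2,"linear":[0,0,0],"delta_rot":[0,0,0]}
    - {"gripper":-0.2,"linear":[0,0,0],"delta_rot":[0,0,0]}
    - {"gripper":-0.2,"linear":[0,0,0],"delta_rot":[0,0,0]}
    - {"gripper":-0.2,"linear":[0,0,0.05],"delta_rot":[0,0,0]}
    - {"gripper":-0.2,"linear":[0,0,0.1],"delta_rot":[0,0,0]}
    - {"gripper":-0.2,"linear":[0,0,0.15],"delta_rot":[0,0,0]}
    - {"gripper":-0.2,"linear":[0,0,0.2],"delta_rot":[0,0,0]}

```text
clock: 27.0
position: [0.5668, 0.1531, 0.2193]
ee_rot: [0.0, 1.0, -0.0, -0.0]
contact_force: [0.9, 0.1, 0.2]
width: 0.0514
gripper_force: 0.0
```

Call:
send_rows:
  increments:
    - {"gripper":-0.2,"linear":[-0.03,-0.03,0.03],"delta_rot":[0,0,0]}
    - {"gripper":-0.2,"linear":[-0.06,-0.06,0.06],"delta_rot":[0,0,0]}
    - {"gripper":-0.2,"linear":[-0.09,-0.1,0.09],"delta_rot":[0,0,0]}
    - {"gripper":-0.2,"linear":[-0.12,-0.13,0.12],"delta_rot":[0,0,0]}
    - {"gripper":-0.2,"linear":[-0.13,-0.17,0.15],"delta_rot":[0,0,0]}
    - {"gripper":-0.2,"linear":[-0.13,-0.21,0.15],"delta_rot":[0,0,0]}
    - {"gripper":-0.2,"linear":[-0.13,-0.24,0.15],"delta_rot":[0,0,0]}
    - {"gripper":-0.2,"linear":[-0.13,-0.24,0.15],"delta_rot":[0,0,0]}

```text
clock: 27.8
position: [0.437, -0.0903, 0.3676]
ee_rot: [0.001, 1.0, -0.003, 0.0]
contact_force: [-0.1, 0.3, -0.3]
width: 0.0516
gripper_force: 0.0
```

```bash
python3 -c "
from h import *
d=wrist('w7')
t=grab('top'); cv2.imwrite('pics/top2.png',cv2.resize(t['pixels'][145:245,280:480],None,fx=4,fy=4,interpolation=cv2.INTER_CUBIC))"
```

```text
27.8 [ 0.437  -0.0903  0.3676] [ 0.001  1.    -0.003  0.   ] 0.05157206780649491 cam [ 0.512 -0.09   0.51 ]
```

View pics/w7.png

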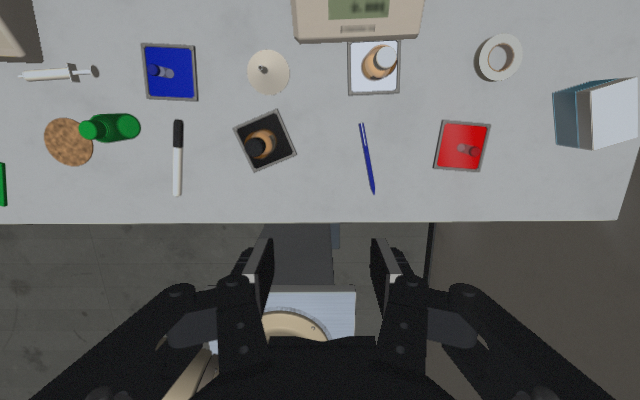

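View pics/top2.png

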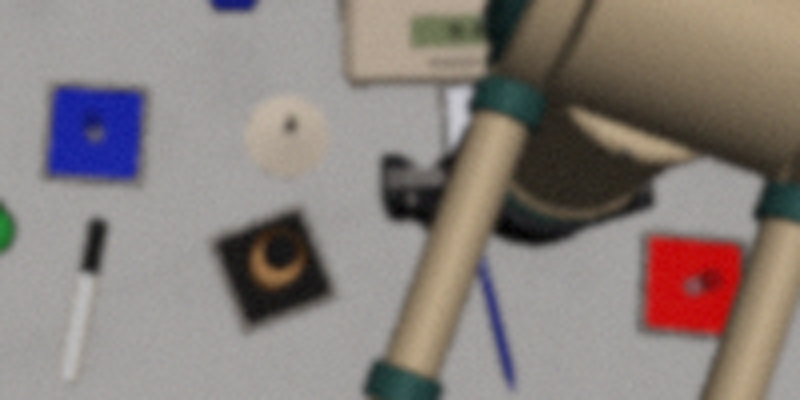

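Both views show all four standing near the middle of their own trays: the blue vial at base (168,72), the black bottle at (260,143), the white bottle at (378,64) and the red vial at base (461,147). Nothing is near the gripper, so I'll hand in.

```bash
python3 -c "
from rig import *
print(sign_off())"
```

```text
the job is handed in; nothing more can be done
None
```

I moved both bottles and both vials to the trays matching their caps and handed the job in after about 28 s of robot time; the last wrist picture showed all four upright and near their tray centres, but the hand-in gave no verdict.

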